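# Mount the notched specimen carrier on the polisher spindle

## Task

Pick up the aluminium six-notched specimen carrier by its hub, lower it squarely over the tall spindle of the small polisher and turn it lightly until its notches find the two drive pins and it can be lowered fully home, flat on the turntable; then let go. Be gentle: do not let it drop down the spindle, bind it or press hard (stay below 35 N on the machine), and leave the steel weight and the loose black and green specimen mounts beside it where they stand.

Things in the scene. Friction and masses are not known exactly. Their poses are not given: they have to be found in the camera images.
- carrier: loose aluminium specimen carrier, about 0.4 kg, standing upright on the bench: a notched disc 110 mm across, 12 mm thick, with a twelve-sided hub 36 mm across rising to 75 mm above the underside; an 18 mm bore goes right through both. Origin: centre of the underside; z up along the bore, x through the middle of one notch. Grip the hub near its top from above.
- hub_top (a point): centre of the top face of the carrier's hub, 75 mm above its underside
- notch (a point): middle of one of the carrier's six rim notches (one every 60 degrees, all alike), 42 mm from its axis, level with the underside. Each notch is 14 mm wide, open to the rim, and reaches in to 33 mm from the axis
- polisher: small fixed bench polisher: grey over blue housing 220 x 240 mm, 45 mm high, with a white round rim on top (180 mm across, 8 mm high) around a dark turntable 150 mm across with a tall steel spindle in its middle. Origin: centre of the underside, under the spindle; z up along the spindle.
- spindle_tip (a point): top of the polisher's vertical steel spindle, on its axis, 145 mm above the bench and 90 mm above the turntable. Diameter 16 mm (1 mm clearance all round in the carrier's bore), the last 8 mm tapering to 8 mm across
- seat (a point): turntable top on the spindle axis, 55 mm above the bench: where the home carrier has its origin. Two brass drive pins (9 mm across, 10 mm tall, tips tapered) face each other 42 mm from it; their angle is unmeasured. At a wrong angle the carrier lands on them, 10 mm short; a turn of up to 60 degrees either way lets it down (play 3). A brake holds the turntable up to 0.35 N m
- weight: round steel weight 72 mm across with a small knob, 56 mm high in all; origin at the centre of its underside; leave it alone
- mount_a: loose black specimen mount, 30 mm across, 20 mm high; leave it alone
- mount_b: loose green specimen mount, 30 mm across, 20 mm high; leave it alone
Mind the look-alikes: they are no part of the job. Of the things that look like the carrier, the smallest one is meant.

How it is judged:
On the way:
1. the carrier is threaded square on the spindle, above the pins (z of carrier in the frame of seat between 0.006 and 0.075 m and horizontal distance between carrier and seat below 0.004 m and angle between carrier's own z axis and vertical below 0.06 rad), for 0.2 s.
At the end, for the whole second after the job is handed in: The carrier is on the spindle, within 4 mm of its axis and level within about 2 degrees, its underside within 3 mm of the turntable's top face, at rest and released (z of carrier in the frame of seat below 0.003 m and horizontal distance between carrier and seat below 0.004 m and angle between carrier's own z axis and vertical below 0.04 rad and linear speed of carrier below 0.02 m/s); the robot touches nothing.
It fails at once if the carrier is dropped on, jammed on or pressed against the polisher (over 35 N) (contact force between carrier and polisher above 35 N).
It fails at once if the arm itself pushes the polisher (over 15 N) (contact force between any of the arm, the fingers and polisher above 15 N).
It fails at once if a bystander is moved by more than 20 mm (distance of any of weight, mount_a, mount_b from where it was at the start of the episode above 0.02 m).
It fails at once if the carrier is let fall along the spindle (faster than 0.25 m/s) (linear speed of carrier above 0.25 m/s and horizontal distance between carrier and seat below 0.01 m and z of carrier in the frame of seat below 0.085 m).
It also fails if it takes over 72 s, if anything falls off the work surface, if the arm or the gripper's body presses on something with over 40 N, if the wrist force passes 120 N, or if a joint passes its speed limit or range.

## Robot

A 6-joint arm with a two-finger parallel gripper is mounted at the origin on the work surface. World frame = base frame: x ahead of the robot, y to its left, z up, the work surface at z = 0. Lengths are in m, angles in rad, forces in N, time in s.
With the tool pointing down it reaches from about 0.35 to 0.925 m from the base axis. Payload 6.4 kg.
Tool frame: the origin (TCP) lies at the very end of the fingers, on their centre line; the grasp point (between the pads) lies behind it (env.pinch_z is the z of the grasp point in the tool frame, in m); z points along the fingers, y is the line along which they close (so a half turn about z gives the same grasp; the last joint's range is limited). The gripper opens to 85 mm and grips with 20 to 120 N. Pads are 22 mm wide; open, the fingers measure 114 mm over their backs; the gripper's body (76 mm by 85 mm) begins 54 mm behind the grasp point. The pads swing forward as they close: fully open they stand 13 mm farther back than shut.
Start: joints at [1.012, 0.245, 1.558, -0, 1.339, -0.174], TCP at [0.244, 0.602, 0.197] pointing down, gripper open.
Joint ranges: [-3.13, 3.13], [-1.02, 2.26], [0.13, 2.54], [-0.95, 4.09], [0.21, 2.88], [-2.74, 2.74]. Speed limits (rad/s): [2.57, 2.57, 3.14, 3.14, 3.14, 3.14].

## Interface

Orientations are given as a unit quaternion [x, y, z, w].
In Python, from bench import env, grab_frame, get_calibration, spotter gives the robot as it stands.
- The arm moves only by the tool servo_tool, never from a script. Its argument "targets" is a list of rows, each a list of 5 numbers: the shift along the tool's x, y, z in m, then the turn about the tool's z in degrees, then the finger opening in m, from 0 to 0.0854. In form: [[x, y, z, turn, grip], ...]. A call has exactly 8 rows; each row shifts and turns the commanded pose from where the row before left it, along the tool's axes as they then stand; what a row does not reach is not made up. A row lasts 1/8 s, in which the tool goes at most 62.5 mm and 10.7 degrees, less where a joint would pass 70% of its speed; a pose out of reach is approached as far as the arm can. A call is refused whole if a number of a shift passes 0.0625 or a number of a turn 10.7, either way. A call with a gripper value outside its range is refused whole. The fingers move at their own pace and stop on an object; "force" is the grip in N (left out, the last holds). Time passes only in rows, so rows that do not move let the fingers close, or fill a call up. It gives the time, the measured TCP pose, the force, the opening and the grip force at its end, in the units of the state.
- env.get_state(): the state, without advancing time (a new reading comes with each control period).
- grab_frame(name): name is "scene" or "top"; returns the picture (384x512x3 uint8, red, green, blue); there is no depth.
- get_calibration(name): a dict with "vertical_fov" (degrees; the focal length in pixels is half the picture's height over the tangent of half this angle, whatever the lens; pixels are square), "cx", "cy" (the principal point, pixels), "origin" and "rotation" of the camera in the world. Camera axes: x right, y down, z forward; pixel columns grow to the right and rows downward; lengths in m; the calibration is good to about 2 mm. A picture is of the moment at which its call begins. get_calibration takes no time and is no camera call.
- env.finish_job(): hands the job in; it is judged then, once.
Trained networks look in the newest picture that a camera, given by its name, has taken for a name from the list of things; names that differ only in an ending like _2 or _b are one class to them, and where a whole thing is asked for, a point or a joint stands for the part that bears it (a point fixed in the world has none). Each returns a list of dicts, best first, with "confidence" (0 to 1); they miss things now and then, are a little off and sometimes report something else, mostly with a low value. They report only what shows in the picture. A call takes as long as a camera call. They do not tell look-alikes from the thing itself.
- spotter.search_frame(label, camera): "point" ([column, row] in pixels, amid what is visible of it).
- spotter.trace(label, camera): "pixels" (384x512 bool, what is visible of it) and "point" ([column, row] in pixels, amid what is visible of it).
- spotter.landmark_of(label, camera): "point" ([column, row] in pixels: a listed point, or the origin of a listed thing).
The state is a dict: "clock": time; "joints": joint angles; "joint_velocities": joint speeds; "tau": joint torques, N m; "eef_pos": TCP position; "ee_rot": TCP orientation; "ft_force": force on the tool from outside, world axes, zero at the start; "wrist_torque": the same for the moment, N m; "width": opening from 0.0 (shut) to 1.0 (fully open); "grasp_force": force on a finger pad.
Only numpy, scipy, OpenCV 4.12 (cv2) and the standard library are available. Lean on these libraries where they do the work, as an engineer would, in place of code of your own. Each camera call takes 0.05 s, during which the arm holds its last target. There are 200 camera calls.

## Working session

There is one attempt and no reset: what is moved stays moved. The work goes in short steps, Python scripts to look and compute and a tool call to move; the robot and the scene stay as the last step left them, time stands still between calls to the robot, and variables do not carry over. Pictures are saved under pics/ and viewed, at most 10 in all, crops included, and the job is handed in when it is done.

Besides the shell and the picture viewer there is one more tool, called after ">>>" by a JSON object that holds its "fn" and its "kwargs", one argument or row to a line. servo_tool: Moves the arm, as the interface text tells. Its arguments: {"type":"object","properties":{"targets":{"type":"array"},"force":{"type":"number"}},"required":["targets"]}

```bash
mkdir -p pics; cat > h.py <<'E'
import numpy as np, cv2
from bench import env, grab_frame, get_calibration, spotter
from scipy.spatial.transform import Rotation as R
def ray(cam,p):
    c=get_calibration(cam); f=192/np.tan(np.radians(c["vertical_fov"])/2)
    d=np.array(c["rotation"])@np.array([(p[0]-c["cx"])/f,(p[1]-c["cy"])/f,1]); return np.array(c["origin"]),d
def atz(cam,p,z):
    o,d=ray(cam,p); return o+d*(z-o[2])/d[2]
def proj(cam,X):
    c=get_calibration(cam); f=192/np.tan(np.radians(c["vertical_fov"])/2)
    q=np.array(c["rotation"]).T@(np.array(X)-np.array(c["origin"])); return np.array([c["cx"]+f*q[0]/q[2],c["cy"]+f*q[1]/q[2]])
def save(cam,n): 
    im=grab_frame(cam); cv2.imwrite(f"pics/{n}.png",im[:,:,::-1]); return im
E
python3 - <<'E'
from h import *
np.set_printoptions(precision=4,suppress=True)
a=save("scene","s0");b=save("top","t0")
Z=dict(carrier=0,hub_top=.075,notch=0,spindle_tip=.145,seat=.055,weight=0,mount_a=0,polisher=0)
for c in ("scene","top"):
    print(c,{k:np.round(v,3) for k,v in get_calibration(c).items()})
    for l in Z:
        for r in spotter.landmark_of(l,c)[:6]:
            print(c,l,round(r["confidence"],2),np.round(r["point"],1),atz(c,r["point"],Z[l]))
print(env.get_state(),env.pinch_z)
E
```

```text
scene {'vertical_fov': np.float64(49.383), 'cx': np.float64(261.169), 'cy': np.float64(198.612), 'origin': array([ 1.115, -0.357,  0.918]), 'rotation': array([ 0.761,  0.564, -0.197, -0.253])}Traceback (most recent call last):
  File "<stdin>", line 9, in <module>
  File "h.py", line 8, in atz
    o,d=ray(cam,p); return o+d*(z-o[2])/d[2]
        ~~~^^^^^^^
  File "h.py", line 6, in ray
    d=np.array(c["rotation"])@np.array([(p[0]-c["cx"])/f,(p[1]-c["cy"])/f,1]); return np.array(c["origin"]),d
      ~~~~~~~~~~~~~~~~~~~~~~~^~~~~~~~~~~~~~~~~~~~~~~~~~~~~~~~~~~~~~~~~~~~~~~~
ValueError: matmul: Input operand 1 has a mismatch in its core dimension 0, with gufunc signature (n?,k),(k,m?)->(n?,m?) (size 3 is different from 4)
```

```bash
python3 -c "
import cv2,numpy as np
a=cv2.imread('pics/s0.png');b=cv2.imread('pics/t0.png')
cv2.imwrite('pics/st0.png',cv2.resize(np.vstack([a,b]),None,fx=.78,fy=.78,interpolation=3))"
```

```text
(no output)
```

View pics/st0.png

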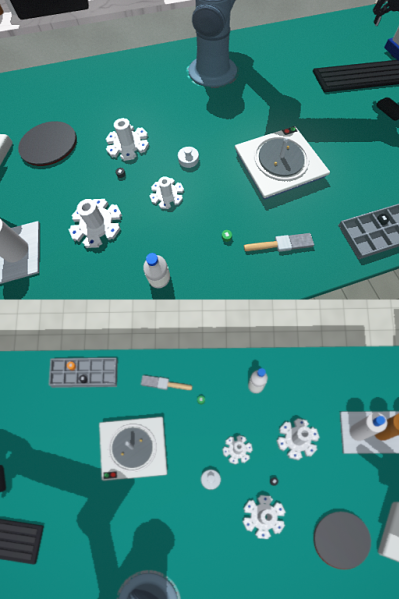

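The combined picture shows three notched carriers. Full-size scene/top pixels are about (162,179)/(338,278), (121,284)/(382,178) and (214,247)/(304,191). The last looks the smallest, so it's the candidate. The weight is at about (240,201) in scene and the polisher at about (360,203). The calibration rotation is a quaternion, so I'll fix the helper.

```bash
sed -i 's/np.array(c\["rotation"\])/R.from_quat(c["rotation"]).as_matrix()/' h.py
python3 - <<'E'
from h import *
np.set_printoptions(precision=4,suppress=True)
Z=dict(carrier=0,hub_top=.075,notch=0,spindle_tip=.145,seat=.055,weight=0,mount_a=0,polisher=0)
for c in ("scene","top"):
    grab_frame(c)
    print(c,{k:np.round(v,3) for k,v in get_calibration(c).items()})
    for l in Z:
        for r in spotter.landmark_of(l,c)[:6]:
            print(c,l,round(r["confidence"],2),np.round(r["point"],1),atz(c,r["point"],Z[l]))
    for r in spotter.trace("carrier",c): 
        m=r["pixels"]; print("trace",r["confidence"],r["point"],m.sum())
print(env.get_state(),env.pinch_z)
a=cv2.imread('pics/s0.png')[130:330,80:420];b=cv2.imread('pics/t0.png')[100:300,110:450]
o=np.vstack([a,b]);cv2.imwrite('pics/crop.png',cv2.resize(o,None,fx=1.5,fy=1.5,interpolation=cv2.INTER_CUBIC))
E
```

```text
scene {'vertical_fov': np.float64(49.383), 'cx': np.float64(261.169), 'cy': np.float64(198.612), 'origin': array([ 1.115, -0.357,  0.918]), 'rotation': array([ 0.761,  0.564, -0.197, -0.253])}
scene carrier 0.92 [214.8 244.7] [ 0.5469 -0.3252  0.    ]
scene carrier 0.73 [165.9 185.3] [ 0.314 -0.415  0.   ]
scene carrier 0.56 [124.6 285.4] [ 0.5939 -0.5575  0.    ]
scene hub_top 0.69 [156.6 156.9] [ 0.2707 -0.4194  0.075 ]
scene hub_top 0.64 [107.1 261.3] [ 0.5637 -0.5739  0.075 ]
scene hub_top 0.62 [211.4 231.5] [ 0.555  -0.3275  0.075 ]
scene notch 0.91 [208.7 237.8] [ 0.522  -0.3357  0.    ]
scene notch 0.8 [117.9 267.6] [ 0.5405 -0.5688  0.    ]
scene notch 0.65 [175.6 196.1] [ 0.3609 -0.395   0.    ]
scene spindle_tip 0.96 [372.9 179.2] [0.5701 0.0738 0.145 ]
scene seat 0.78 [361.1 201.1] [0.5646 0.0627 0.055 ]
scene weight 0.94 [242.6 203. ] [ 0.4395 -0.2227  0.    ]
scene mount_a 0.66 [153.7 228.2] [ 0.4501 -0.4682  0.    ]
scene mount_a 0.45 [288.8 300.6] [ 0.7454 -0.1936  0.    ]
trace 0.93 [121.7, 283.6] 2879
trace 0.91 [161.0, 180.6] 1908
trace 0.75 [215.5, 246.1] 1241
top 
[... 950 characters left out ...]
464 -0.1929  0.    ]
top polisher 0.62 [174.8 192.8] [0.5587 0.0537 0.    ]
trace 0.82 [338.1, 278.9] 1877
trace 0.74 [305.8, 192.7] 935
trace 0.55 [381.2, 178.3] 1837
trace 0.35 [171.8, 189.8] 6170
{'clock': 1.15, 'joints': array([ 1.0119,  0.2451,  1.5578, -0.    ,  1.3387, -0.1741]), 'joint_velocities': array([ 0.0006,  0.    , -0.    , -0.0004, -0.0017,  0.0001]), 'tau': array([  0.0008, -42.9535, -32.6413,  -0.0002,   0.0005,  -0.    ]), 'eef_pos': array([0.244 , 0.6025, 0.1971]), 'ee_rot': array([ 0.1912,  0.9815, -0.    ,  0.    ]), 'ft_force': array([-0.5848,  0.8126, -0.1199]), 'wrist_torque': array([-0.0353, -0.0122, -0.0082]), 'grasp_force': 0.0, 'width': 0.99859934702963} -0.0187
```

View pics/crop.png

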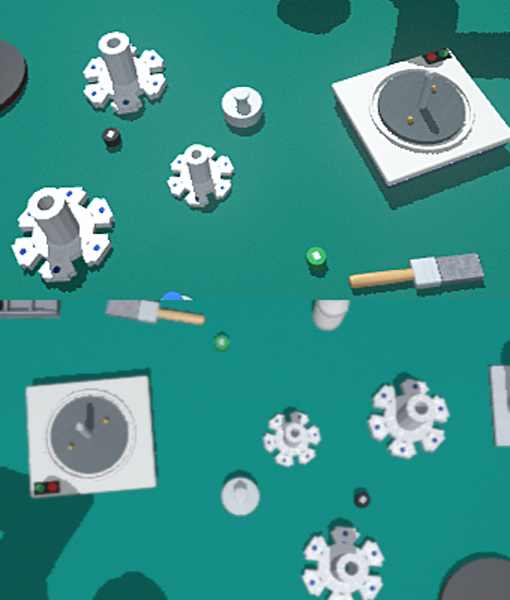

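The crop confirms it: the carrier at scene (214,247) / top (305,190) is clearly the smallest of the three, so that is the one. The network points disagree by up to 10 mm between cameras, so I'll measure the circles directly.

```bash
python3 - <<'E'
from h import *
s=cv2.imread('pics/s0.png');t=cv2.imread('pics/t0.png')
def cr(im,x,y): 
    return cv2.resize(im[y:y+75,x:x+100],(400,300),interpolation=cv2.INTER_CUBIC)
o=np.vstack([np.hstack([cr(s,312,160),cr(t,122,150)]),np.hstack([cr(s,165,212),cr(t,255,155)])])
cv2.imwrite('pics/z.png',o)
E
```

```text
(no output)
```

View pics/z.png

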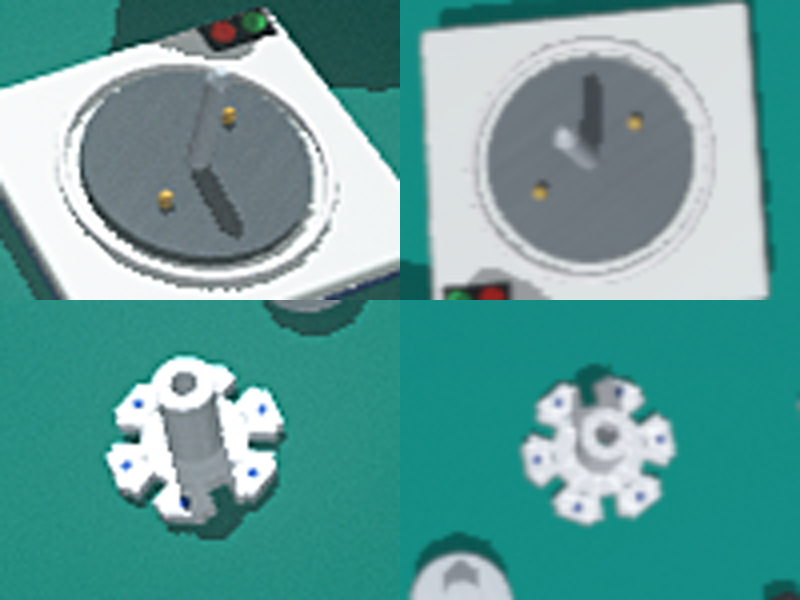

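The polisher crops show the spindle tip at scene (366.4,177.9) / top (162.9,184.6) and both pins. The carrier crops show the bore at scene (210.4,232.4) / top (306.1,188.4) and the blue dots midway between the notches. I'll triangulate these.

```bash
python3 - <<'E'
from h import *
np.set_printoptions(precision=4,suppress=True)
S=lambda x,y,ox,oy:(ox+x/4-.4,oy+y/4-.4)
P={'tip':((219,73),(165,140),.143),'pinA':((229,112),(235,123),.065),'pinB':((166,194),(140,192),.065),
'hub':((183,83),(206,135),.075),'d1':((138,104),None,.012),'d4':((252,173),None,.012),'d2':((262,109),None,.012),'d5':((126,165),None,.012)}
off={'p':((312,160),(122,150)),'c':((165,212),(255,155))}
pt={}
for k,(s,t,z) in P.items():
    o=off['c' if k=='hub' or k[0]=='d' else 'p']
    for c,q,of in (("scene",s,o[0]),("top",t,o[1])):
        if q: pt[k,c]=atz(c,S(*q,*of),z); print(k,c,pt[k,c][:2])
    if t:
        (o1,d1),(o2,d2)=ray("scene",S(*s,*o[0])),ray("top",S(*t,*o[1]))
        A=np.array([d1,-d2]).T; u=np.linalg.lstsq(A,o2-o1,rcond=None)[0]; a,b=o1+u[0]*d1,o2+u[1]*d2
        print("   tri",(a+b)/2,"gap",np.linalg.norm(a-b))
for c in("scene","top"): 
    a,b=pt['pinA',c],pt['pinB',c]; print("pins",c,(a+b)/2,np.linalg.norm(a-b),np.degrees(np.arctan2(*(a-b)[1::-1])))
print("dots scene",(pt['d1','scene']+pt['d4','scene'])/2,(pt['d2','scene']+pt['d5','scene'])/2)
D=[atz("top",S(x-400,y-300,255,155),.012)[:2] for x,y in((558,402),(620,391),(660,440),(640,497),(578,507),(537,460))]
m=np.mean(D,0);print("dots top",m,[np.degrees(np.arctan2(*(d-m)[::-1])).round(1) for d in D],[np.linalg.norm(d-m).round(4) for d in D])
m2=(pt['d1','scene']+pt['d4','scene'])[:2]/2
print([(np.degrees(np.arctan2(*(pt[k,'scene'][:2]-m2)[::-1]))).round(1) for k in('d1','d2','d4','d5')])
print("turntable top",atz("top",S(191,160,122,150),.055))
E
```

```text
tip scene [0.5602 0.0618]
tip top [0.5563 0.0604]
   tri [0.5574 0.0624 0.1395] gap 0.002502440315127855
pinA scene [0.5366 0.0958]
pinA top [0.5834 0.0267]
   tri [0.5787 0.036  0.1341] gap 0.045112542010483585
pinB scene [0.5852 0.0294]
pinB top [0.5338 0.0937]
   tri [ 0.5396  0.0885 -0.0128] gap 0.045684298667652924
hub scene [ 0.5566 -0.3304]
hub top [ 0.555  -0.3318]
   tri [ 0.5554 -0.3311  0.0734] gap 0.001621788276753523
d1 scene [ 0.5219 -0.3593]
d4 scene [ 0.5922 -0.3017]
d2 scene [ 0.5489 -0.2845]
d5 scene [ 0.5636 -0.3754]
pins scene [0.5609 0.0626 0.065 ] 0.08234763017690665 126.22420802355967
pins top [0.5586 0.0602 0.065 ] 0.08335615874474392 -53.49168755579666
dots scene [ 0.5571 -0.3305  0.012 ] [ 0.5563 -0.3299  0.012 ]
dots top [ 0.5558 -0.3325] [np.float64(39.2), np.float64(-21.0), np.float64(-81.7), np.float64(-140.7), np.float64(159.2), np.float64(99.4)] [np.float64(0.0464), np.float64(0.0469), np.float64(0.0458), np.float64(0.0463), np.float64(0.0459), np.float64(0.0464)]
[np.float64(-140.6), np.float64(100.1), np.float64(39.4), np.float64(-81.7)]
turntable top [0.5585 0.0596 0.055 ]
```

Everything agrees. The carrier is at (0.556,-0.331) with notches at 9.3° mod 60. The spindle is at (0.559,0.061) with pins at 6.4° mod 60, so the carrier needs about -3°. First I turn the tool, then travel.

>>> {"fn": "servo_tool", "kwargs": {
  "targets": [
    [0,0,0,10.7,0.0854],
    [0,0,0,10.7,0.0854],
    [0,0,0,10.7,0.0854],
    [0,0,0,10.7,0.0854],
    [0,0,0,10.7,0.0854],
    [0,0,0,10.7,0.0854],
    [0,0,0,10.7,0.0854],
    [0,0,0,10.7,0.0854]
  ]
}}

```text
clock: 2.15
eef_pos: [0.244, 0.6025, 0.1971]
ee_rot: [0.809, 0.588, 0.0, 0.0]
ft_force: [-0.9, 0.8, -0.2]
width: 0.996
grasp_force: 0.0
```

>>> {"fn": "servo_tool", "kwargs": {
  "targets": [
    [0,0,0,3.1,0.0854],
    [-0.032,0.026,0,0,0.0854],
    [-0.032,0.026,0,0,0.0854],
    [-0.032,0.026,0,0,0.0854],
    [-0.032,0.026,0,0,0.0854],
    [-0.032,0.026,0,0,0.0854],
    [-0.032,0.026,0,0,0.0854],
    [-0.032,0.026,0,0,0.0854]
  ]
}}

```text
clock: 3.15
eef_pos: [0.3351, 0.3273, 0.1973]
ee_rot: [0.823, 0.568, 0.0, 0.0]
ft_force: [-0.0, 0.2, 0.1]
width: 1.004
grasp_force: 0.0
```

>>> {"fn": "servo_tool", "kwargs": {
  "targets": [
    [-0.032,0.026,0,0,0.0854],
    [-0.032,0.026,0,0,0.0854],
    [-0.032,0.026,0,0,0.0854],
    [-0.032,0.026,0,0,0.0854],
    [-0.032,0.026,0,0,0.0854],
    [-0.032,0.026,0,0,0.0854],
    [-0.032,0.026,0,0,0.0854],
    [-0.032,0.026,0,0,0.0854]
  ]
}}

```text
clock: 4.15
eef_pos: [0.439, 0.014, 0.1974]
ee_rot: [0.823, 0.568, 0.0, 0.0]
ft_force: [0.0, 0.3, 0.1]
width: 1.002
grasp_force: 0.0
```

>>> {"fn": "servo_tool", "kwargs": {
  "targets": [
    [-0.032,0.026,0,0,0.0854],
    [-0.032,0.026,0,0,0.0854],
    [-0.032,0.026,0,0,0.0854],
    [-0.032,0.026,0,0,0.0854],
    [-0.032,0.026,0,0,0.0854],
    [-0.032,0.026,0,0,0.0854],
    [-0.032,0.026,0,0,0.0854],
    [0,0,0,0,0.0854]
  ]
}}

```text
clock: 5.15
eef_pos: [0.5297, -0.2607, 0.197]
ee_rot: [0.824, 0.567, -0.0, 0.0]
ft_force: [-0.2, 0.8, 0.6]
width: 1.001
grasp_force: 0.0
```

```bash
cat >> h.py <<'E'
def toolshift(goal):
    s=env.get_state(); r=R.from_quat(s["ee_rot"]); m=r.as_matrix()
    print("clock",s["clock"],"pos",s["eef_pos"].round(4),"xang",np.degrees(np.arctan2(m[1,0],m[0,0])).round(2),"tilt",np.degrees(np.arccos(-m[2,2])).round(2),"F",s["ft_force"].round(2),"T",s["wrist_torque"].round(3),"w",round(s["width"]*.0854,4),"g",s["grasp_force"],"j",s["joints"].round(2))
    print("shift",(m.T@(np.array(goal)-s["eef_pos"])).round(4))
E
python3 -c "
from h import *
toolshift([.556,-.3313,.083])"
```

```text
clock 5.15 pos [ 0.5297 -0.2607  0.197 ] xang 69.1 tilt 0.01 F [-0.24  0.75  0.57] T [-0.044  0.088  0.009] w 0.0855 g 0.0 j [-0.65  0.11  1.71 -0.    1.32 -0.28]
shift [-0.0566  0.0497  0.114 ]
```

>>> {"fn": "servo_tool", "kwargs": {
  "targets": [
    [-0.02,0.017,0.01,0,0.0854],
    [-0.02,0.017,0.02,0,0.0854],
    [-0.0166,0.0157,0.025,0,0.0854],
    [0,0,0.025,0,0.0854],
    [0,0,0.02,0,0.0854],
    [0,0,0,0,0.0854],
    [0,0,0,0,0.0854],
    [0,0,0,0,0.0854]
  ]
}}

```text
clock: 6.15
eef_pos: [0.5567, -0.3294, 0.0987]
ee_rot: [0.823, 0.568, 0.0, 0.001]
ft_force: [-0.4, 0.9, 0.4]
width: 0.998
grasp_force: 0.0
```

```bash
python3 -c "
from h import *
toolshift([.556,-.3313,.045])
s=save('scene','s1');t=save('top','t1')
f=lambda im,x,y:cv2.resize(im[y:y+100,x:x+100,::-1],(400,400),interpolation=2)
cv2.imwrite('pics/g1.png',np.hstack([f(s,165,175),f(t,255,140)]))
print(env.pinch_z)"
```

```text
clock 6.15 pos [ 0.5567 -0.3294  0.0987] xang 69.27 tilt 0.15 F [-0.42  0.89  0.39] T [0.013 0.044 0.017] w 0.0853 g 0.0 j [-0.71  0.34  1.64  0.    1.17 -0.35]
shift [-0.002  -0.0001  0.0537]
-0.0187
```

View pics/g1.png

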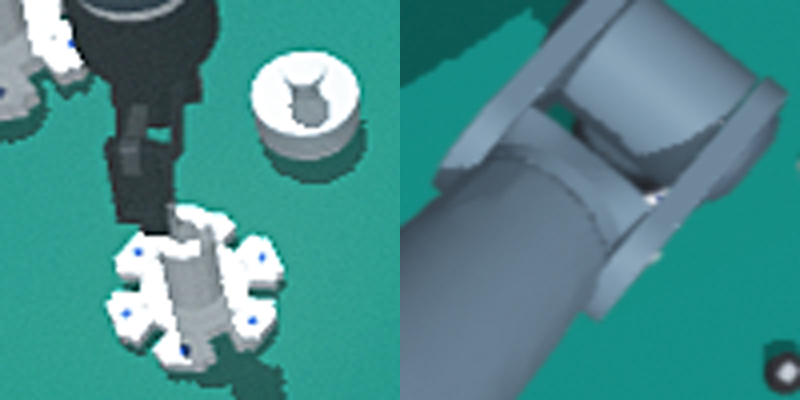

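The scene crop shows the open gripper just above the hub, which is around (213,232). Nothing else is near it. I'll descend and close gently.

>>> {"fn": "servo_tool", "kwargs": {
  "targets": [
    [-0.002,0,0.013,0,0.0854],
    [0,0,0.014,0,0.0854],
    [0,0,0.014,0,0.0854],
    [0,0,0.013,0,0.0854],
    [0,0,0,0,0.0854],
    [0,0,0,0,0.06],
    [0,0,0,0,0.045],
    [0,0,0,0,0.03]
  ],
  "force": 25
}}

```text
clock: 7.25
eef_pos: [0.5555, -0.3311, 0.0437]
ee_rot: [0.823, 0.568, 0.0, 0.001]
ft_force: [-0.2, 0.0, -0.4]
width: 0.375
grasp_force: 0.0
```

>>> {"fn": "servo_tool", "kwargs": {
  "targets": [
    [0,0,0,0,0.02],
    [0,0,0,0,0.02],
    [0,0,0,0,0.02],
    [0,0,0,0,0.02],
    [0,0,0,0,0.02],
    [0,0,0,0,0.02],
    [0,0,0,0,0.02],
    [0,0,0,0,0.02]
  ],
  "force": 40
}}

```text
clock: 8.25
eef_pos: [0.5552, -0.3309, 0.0431]
ee_rot: [0.823, 0.568, -0.0, 0.0]
ft_force: [0.7, -0.6, -0.5]
width: 0.232
grasp_force: 0.0
```

```bash
python3 -c "
from h import *
toolshift([.556,-.3313,.045])"
```

```text
clock 8.25 pos [ 0.5552 -0.3309  0.0431] xang 69.26 tilt 0.0 F [ 0.74 -0.57 -0.51] T [ 0.022  0.015 -0.036] w 0.0198 g 0.0 j [-0.71  0.41  1.66 -0.    1.08 -0.35]
shift [-0.0001  0.0009 -0.0019]
```

The fingers closed to 20 mm with no force, so they aren't on a 36 mm hub. I'll look.

```bash
python3 -c "
from h import *
s=save('scene','s2');t=save('top','t2')
f=lambda im,x,y:cv2.resize(im[y:y+100,x:x+100,::-1],(400,400),interpolation=2)
cv2.imwrite('pics/g2.png',np.hstack([f(s,165,190),f(t,255,140)]))"
```

```text
(no output)
```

View pics/g2.png

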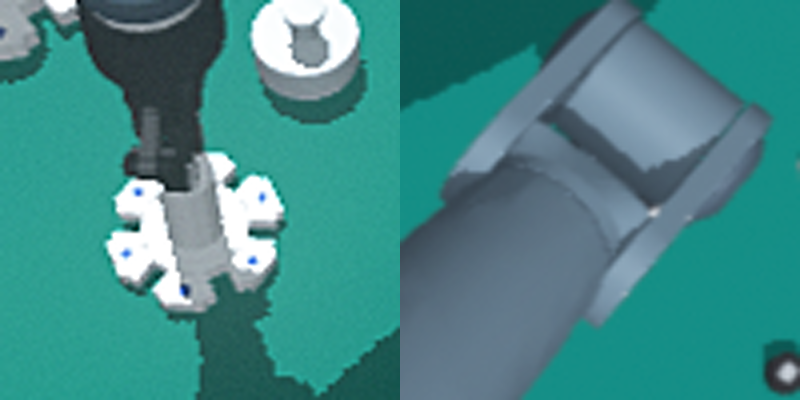

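The carrier hasn't moved. The fingers look as if they closed behind the hub as seen from the camera. I'll overlay the projected tool axis to see where the tool really is relative to the pose it reports.

```bash
python3 -c "
from h import *
s=env.get_state();m=R.from_quat(s['ee_rot']).as_matrix()
im=cv2.imread('pics/s2.png');x0,y0,k=150,130,6
c=cv2.resize(im[y0:y0+100,x0:x0+130],None,fx=k,fy=k,interpolation=2)
def mk(X,col):
    p=((proj('scene',X)-[x0,y0]+.5)*k).astype(int); cv2.circle(c,tuple(map(int,p)),4,col,-1); print(p)
for d in (0,-.0187,-.0727,-.15): mk(s['eef_pos']+m[:,2]*d,(0,0,255))
for e in(-.02,.02): mk(s['eef_pos']+m[:,1]*e,(255,0,255))
for e in(-.04,.04): mk(s['eef_pos']+m[:,2]*-.0727+m[:,1]*e,(0,255,255))
mk([.556,-.3313,.0],(255,0,0));mk([.556,-.3313,.075],(255,0,0))
cv2.imwrite('pics/g3.png',c)"
```

```text
[371 656]
[366 632]
[351 557]
[326 437]
[378 615]
[364 699]
[366 473]
[335 645]
[382 712]
[362 616]
```

View pics/g3.png

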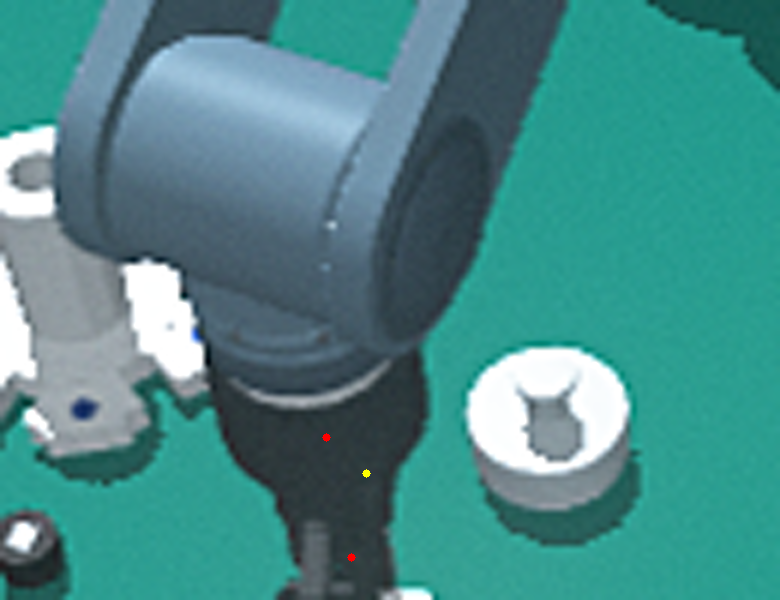

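```bash
python3 -c "
from h import *
s=env.get_state();m=R.from_quat(s['ee_rot']).as_matrix()
out=[]
for n,p in (('s1',[.5567,-.3294,.0987]),('s2',s['eef_pos'])):
  im=cv2.imread(f'pics/{n}.png');x0,y0,k=185,205,8
  c=cv2.resize(im[y0:y0+70,x0:x0+50],None,fx=k,fy=k,interpolation=2)
  for e,col in((0,(0,0,255)),(-.02,(255,0,255)),(.02,(0,255,255))):
    q=((proj('scene',np.array(p)+m[:,1]*e)-[x0,y0]+.5)*k).astype(int);cv2.circle(c,tuple(map(int,q)),4,col,-1)
  out.append(c)
cv2.imwrite('pics/g4.png',np.hstack(out))"
```

```text
(no output)
```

View pics/g4.png

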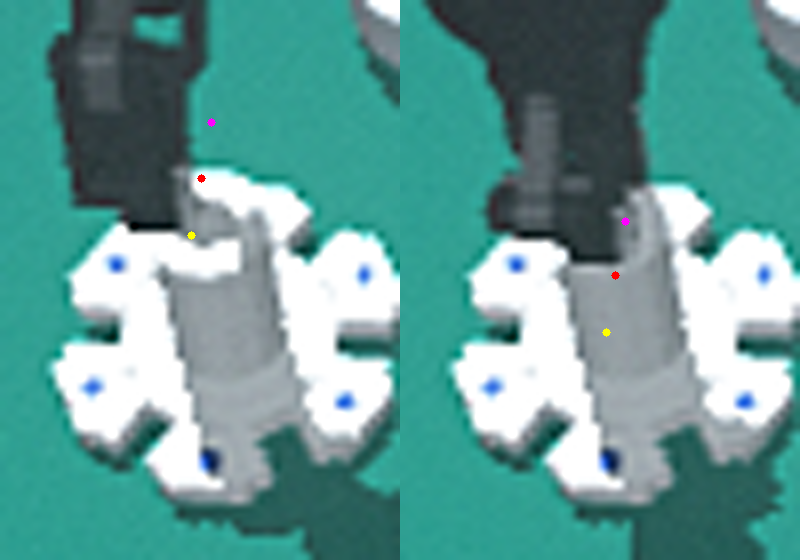

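The overlay shows the near fingertip at the front edge of the hub top, but from the reported pose it should be about 30 mm lower. Together with the empty close, this means the fingertips are really just above the hub. I'll confirm with a gentle touch downwards.

>>> {"fn": "servo_tool", "kwargs": {
  "targets": [
    [0,0,0.001,0,0.02],
    [0,0,0.001,0,0.02],
    [0,0,0.001,0,0.02],
    [0,0,0.001,0,0.02],
    [0,0,0,0,0.02],
    [0,0,0,0,0.02],
    [0,0,0,0,0.02],
    [0,0,0,0,0.02]
  ]
}}

```text
clock: 9.35
eef_pos: [0.5553, -0.3309, 0.041]
ee_rot: [0.823, 0.568, -0.0, -0.0]
ft_force: [-5.3, 3.4, 10.5]
width: 0.235
grasp_force: 5.4
```

```bash
python3 -c "
from h import *
toolshift([.556,-.3313,.045])
s=save('scene','s3'); a=cv2.imread('pics/s2.png')[:,:,::-1].astype(int)
d=np.abs(s.astype(int)-a).max(2)>40; ys,xs=np.nonzero(d); print(d.sum(), ys.max() if len(ys) else 0)"
```

```text
clock 9.35 pos [ 0.5553 -0.3309  0.041 ] xang 69.27 tilt 0.04 F [-5.28  3.45 10.48] T [ 0.617  0.855 -0.076] w 0.0201 g 5.3746805463015335 j [-0.71  0.41  1.66 -0.    1.08 -0.35]
shift [-0.0001  0.0008 -0.004 ]
580 362
```

Contact with the hub top (75 mm) comes at a reading of z ≈ 0.042. So in this region the tool's true tip is about 33 mm higher than it reports. I'll raise, open, take a picture pair at a height clear of the hub, then lower in guarded steps.

>>> {"fn": "servo_tool", "kwargs": {
  "targets": [
    [0,0,-0.005,0,0.02],
    [0,0,-0.005,0,0.02],
    [0,0,0,0,0.0854],
    [0,0,0,0,0.0854],
    [0,0,0,0,0.0854],
    [0,0,0,0,0.0854],
    [0,0,0,0,0.0854],
    [0,0,0,0,0.0854]
  ]
}}

```text
clock: 10.4
eef_pos: [0.5552, -0.3309, 0.0491]
ee_rot: [0.823, 0.568, -0.0, -0.0]
ft_force: [-0.0, -1.0, 0.4]
width: 0.998
grasp_force: 0.0
```

>>> {"fn": "servo_tool", "kwargs": {
  "targets": [
    [0,0,0.006,0,0.0854],
    [0,0,0.006,0,0.0854],
    [0,0,0.006,0,0.0854],
    [0,0,0.004,0,0.0854],
    [0,0,0.003,0,0.0854],
    [0,0,0,0,0.0854],
    [0,0,0,0,0.0854],
    [0,0,0,0,0.0854]
  ]
}}

```text
clock: 11.4
eef_pos: [0.5554, -0.331, 0.0244]
ee_rot: [0.823, 0.568, 0.0, 0.0]
ft_force: [-1.0, -0.3, -0.1]
width: 1.0
grasp_force: 0.0
```

```bash
python3 -c "
from h import *
toolshift([.556,-.3313,.02])
s=save('scene','s4');m=R.from_quat(env.get_state()['ee_rot']).as_matrix();p=env.get_state()['eef_pos']
x0,y0,k=170,190,8
c=cv2.resize(np.ascontiguousarray(s[y0:y0+75,x0:x0+80,::-1]),None,fx=k,fy=k,interpolation=2)
for e,col in((0,(0,0,255)),(-.05,(255,0,255)),(.05,(0,255,255))):
  for z in(0,-.033):
    q=((proj('scene',p+m[:,1]*e+m[:,2]*z)-[x0,y0]+.5)*k).astype(int);cv2.circle(c,tuple(map(int,q)),4,col,-1)
cv2.imwrite('pics/g5.png',c)"
```

```text
clock 11.4 pos [ 0.5554 -0.331   0.0244] xang 69.26 tilt 0.03 F [-0.99 -0.29 -0.14] T [ 0.021 -0.05  -0.051] w 0.0854 g 0.0 j [-0.71  0.43  1.66 -0.    1.05 -0.35]
shift [-0.0001  0.0007  0.0044]
```

View pics/g5.png

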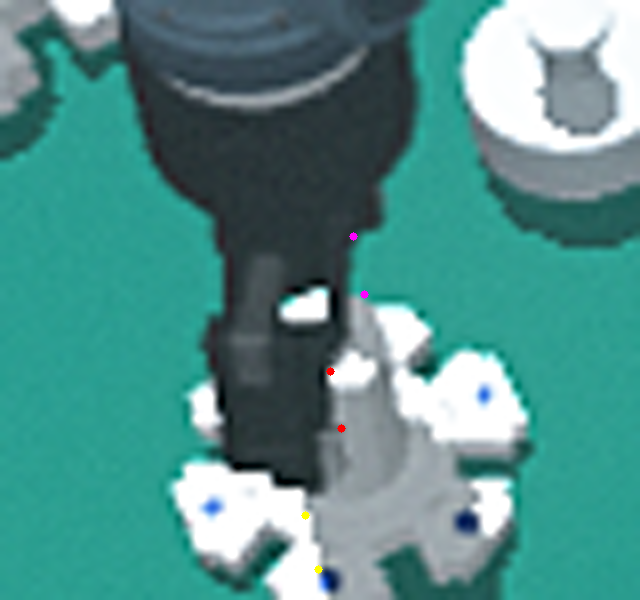

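The near finger and its grey pad are now in front of the hub, bottom corners about crop (228,460) and (310,488), so the height offset is confirmed. The finger also looks a little to the left, so I'll quantify that.

```bash
python3 -c "
from h import *
s=env.get_state();m=R.from_quat(s['ee_rot']).as_matrix();p=s['eef_pos']
P=lambda x,e,z:((proj('scene',p+m@[x,e,z])-[170,190]+.5)*8).round(0)
for dz in(-.033,-.046):
  print(dz,[ (x,e,P(x,e,dz)) for x,e in((-.011,.057),(.011,.057),(.011,.0427),(-.011,.0427),(0,.05))])
print(P(.01,.05,-.04)-P(0,.05,-.04),P(0,.06,-.04)-P(0,.05,-.04),P(0,.05,-.05)-P(0,.05,-.04))
print(get_calibration('scene')['origin'])
# flange: round wrist ring; carrier shift check
t=save('top','t4')
"
```

```text
-0.033 [(-0.011, 0.057, array([265., 534.])), (0.011, 0.057, array([339., 538.])), (0.011, 0.0427, array([346., 496.])), (-0.011, 0.0427, array([273., 492.])), (0, 0.05, array([306., 515.]))]
-0.046 [(-0.011, 0.057, array([259., 512.])), (0.011, 0.057, array([334., 516.])), (0.011, 0.0427, array([342., 473.])), (-0.011, 0.0427, array([267., 469.])), (0, 0.05, array([301., 493.]))]
[34.  2.] [-5. 30.] [ -4. -17.]
[ 1.11522199 -0.35720511  0.91776771]
```

The tilted fingertip edge suggests the fingers' true closing line is also turned about 15° clockwise from the reported yaw, while the xy centre is fine. Gripping will seat on the flats, and I'll measure the carrier's yaw afterwards with the cameras. I'll lower 12 mm more and close.

>>> {"fn": "servo_tool", "kwargs": {
  "targets": [
    [0,0,0.004,0,0.0854],
    [0,0,0.004,0,0.0854],
    [0,0,0.004,0,0.0854],
    [0,0,0,0,0.06],
    [0,0,0,0,0.05],
    [0,0,0,0,0.042],
    [0,0,0,0,0.038],
    [0,0,0,0,0.034]
  ],
  "force": 25
}}

```text
clock: 12.5
eef_pos: [0.5559, -0.3313, 0.0126]
ee_rot: [0.823, 0.568, 0.0, 0.001]
ft_force: [3.1, -0.5, 0.8]
width: 0.415
grasp_force: 26.3
```

>>> {"fn": "servo_tool", "kwargs": {
  "targets": [
    [0,0,0,0,0.03],
    [0,0,0,0,0.03],
    [0,0,0,0,0.03],
    [0,0,0,0,0.03],
    [0,0,0,0,0.03],
    [0,0,0,0,0.03],
    [0,0,0,0,0.03],
    [0,0,0,0,0.03]
  ],
  "force": 45
}}

```text
clock: 13.5
eef_pos: [0.5559, -0.3313, 0.0127]
ee_rot: [0.823, 0.568, 0.0, 0.001]
ft_force: [4.9, -1.0, 4.1]
width: 0.411
grasp_force: 46.1
```

```bash
python3 -c "
from h import *
toolshift([.556,-.3313,.0])
s=save('scene','s5')
def dots(im,x0=165,y0=190,x1=265,y1=290):
    h=cv2.cvtColor(im,cv2.COLOR_RGB2HSV); k=((h[...,0]>105)&(h[...,0]<130)&(h[...,1]>110)).astype(np.uint8)
    n,l,st,c=cv2.connectedComponentsWithStats(k); return [(c[i].round(2),st[i,4]) for i in range(1,n) if x0<c[i][0]<x1 and y0<c[i][1]<y1]
for n in('s0','s5'): print(n,[(q.tolist(),int(a),atz('scene',q,.012)[:2].round(4).tolist()) for q,a in dots(cv2.imread(f'pics/{n}.png')[:,:,::-1])])
"
```

```text
clock 13.5 pos [ 0.5559 -0.3313  0.0127] xang 69.25 tilt 0.1 F [ 4.87 -1.03  4.14] T [-0.175 -0.777 -0.004] w 0.0351 g 46.14442423917353 j [-0.71  0.45  1.66  0.    1.03 -0.35]
shift [0.0001 0.0001 0.0127]
s0 [([199.0, 237.5], 2, [0.5216, -0.3595]), ([230.0, 238.5], 2, [0.5478, -0.2845]), ([196.0, 252.75], 4, [0.5633, -0.3756]), ([227.67, 254.67], 3, [0.5918, -0.3014]), ([210.5, 262.0], 6, [0.5993, -0.3466])]
s5 [([230.0, 238.5], 2, [0.5478, -0.2845]), ([196.0, 252.5], 2, [0.5626, -0.3754]), ([227.6, 254.8], 5, [0.5921, -0.3016]), ([210.6, 261.8], 5, [0.5989, -0.3462])]
```

The hub is gripped at 35 mm with 46 N, and the carrier neither turned nor shifted: the dots are unchanged. I'll lift it clear, verify, and carry it part of the way.

>>> {"fn": "servo_tool", "kwargs": {
  "targets": [
    [0,0,-0.005,0,0.03],
    [0,0,-0.015,0,0.03],
    [0,0,-0.025,0,0.03],
    [0,0,-0.03,0,0.03],
    [0,0,-0.03,0,0.03],
    [0,0,-0.03,0,0.03],
    [0,0,-0.025,0,0.03],
    [0,0,-0.02,0,0.03]
  ],
  "force": 60
}}

```text
clock: 14.55
eef_pos: [0.5545, -0.3305, 0.1928]
ee_rot: [0.823, 0.568, -0.0, -0.001]
ft_force: [-0.2, 0.0, -3.7]
width: 0.408
grasp_force: 60.5
```

>>> {"fn": "servo_tool", "kwargs": {
  "targets": [
    [0.015,-0.006,0,0,0.03],
    [0.025,-0.009,0,0,0.03],
    [0.03,-0.011,0,0,0.03],
    [0.03,-0.011,0,0,0.03],
    [0.03,-0.011,0,0,0.03],
    [0.03,-0.011,0,0,0.03],
    [0.03,-0.011,0,0,0.03],
    [0.02,-0.007,0,0,0.03]
  ]
}}

```text
clock: 15.55
eef_pos: [0.5562, -0.104, 0.1905]
ee_rot: [0.822, 0.569, -0.001, -0.001]
ft_force: [-0.3, -0.1, -4.0]
width: 0.41
grasp_force: 60.4
```

>>> {"fn": "servo_tool", "kwargs": {
  "targets": [
    [0.02,-0.007,0,0,0.03],
    [0.01,-0.004,0,0,0.03],
    [0,0,0,0,0.03],
    [0,0,0,0,0.03],
    [0,0,0,0,0.03],
    [0,0,0,0,0.03],
    [0,0,0,0,0.03],
    [0,0,0,0,0.03]
  ]
}}

```text
clock: 16.55
eef_pos: [0.5579, -0.0754, 0.1921]
ee_rot: [0.823, 0.568, -0.0, 0.0]
ft_force: [0.8, 0.8, -4.3]
width: 0.411
grasp_force: 60.5
```

```bash
cat >> h.py <<'E'
def dots(im):
    h=cv2.cvtColor(np.ascontiguousarray(im),cv2.COLOR_RGB2HSV); k=((h[...,0]>105)&(h[...,0]<130)&(h[...,1]>90)&(h[...,2]>60)).astype(np.uint8)
    n,l,st,c=cv2.connectedComponentsWithStats(k); return [(c[i].round(2).tolist(),int(st[i,4])) for i in range(1,n) if st[i,4]<20]
def finddots(cam,im,zu):
    s=env.get_state()["eef_pos"]; out=[]
    for q,a in dots(im):
        X=atz(cam,q,zu+.012)[:2]; d=X-s[:2]
        if np.linalg.norm(d)<.075: out.append((q,a,X.round(4).tolist(),np.linalg.norm(d).round(4),np.degrees(np.arctan2(d[1],d[0])).round(1)))
    return out
E
python3 -c "
from h import *
toolshift([.5588,.0612,.19])
z=env.get_state()['eef_pos'][2]-.0127
for c,n in(('scene','s6'),('top','t6')):
  im=save(c,n); print(c); [print(r) for r in finddots(c,im,z)]
a=cv2.imread('pics/s6.png');b=cv2.imread('pics/t6.png')
cv2.imwrite('pics/v6.png',np.hstack([cv2.resize(a[80:230,220:420],(800,600))[:, 0:400*2:1]][0:1]))
"
```

```text
clock 16.55 pos [ 0.5579 -0.0754  0.1921] xang 69.24 tilt 0.0 F [ 0.75  0.78 -4.33] T [-0.033  0.023 -0.019] w 0.0351 g 60.45563170686364 j [-0.34  0.05  1.79 -0.    1.31  0.03]
shift [ 0.128  -0.0476  0.0021]
scene
([297.5, 168.5], 4, [0.5218, -0.1035], np.float64(0.0458), np.float64(-142.1))
([332.17, 170.17], 6, [0.5504, -0.0292], np.float64(0.0468), np.float64(99.3))
([297.5, 184.0], 6, [0.5655, -0.1191], np.float64(0.0443), np.float64(-80.2))
([333.0, 185.5], 6, [0.5931, -0.0449], np.float64(0.0466), np.float64(40.9))
([315.12, 192.88], 8, [0.6009, -0.0905], np.float64(0.0456), np.float64(-19.4))
top
([229.0, 177.0], 1, [0.5654, -0.1215], np.float64(0.0467), np.float64(-80.9))
([194.0, 183.0], 7, [0.5504, -0.0307], np.float64(0.0453), np.float64(99.7))
([222.5, 193.0], 2, [0.5234, -0.1048], np.float64(0.0454), np.float64(-139.6))
```

The carrier is held squarely. From both cameras it's centred on the TCP to about 1 mm, its underside is at reading − 0.0127, and its notches are at 9.6°. Next I refine the spindle position using the pin colours and the turntable ellipse.

```bash
python3 -c "
from h import *
for cam,n,(x0,y0,w,h) in(('scene','s0',(312,160,100,75)),('top','t0',(122,150,100,75))):
    im=cv2.imread(f'pics/{n}.png')[y0:y0+h,x0:x0+w]; hsv=cv2.cvtColor(im,cv2.COLOR_BGR2HSV)
    k=((hsv[...,0]>8)&(hsv[...,0]<28)&(hsv[...,1]>80)).astype(np.uint8)
    nn,l,st,c=cv2.connectedComponentsWithStats(k)
    pc=[c[i]+[x0,y0] for i in range(1,nn) if st[i,4]>3]; print(cam,np.round(pc,2).tolist())
    if len(pc)==2:
        a,b=[atz(cam,p,.061) for p in pc]; print(' mid',((a+b)/2).round(4),np.linalg.norm(a-b).round(4),np.degrees(np.arctan2(b[1]-a[1],b[0]-a[0])).round(1))
    g=im.max(2); d=((g<190)&(hsv[...,1]<110)&(g>40)).astype(np.uint8); d=cv2.morphologyEx(d,cv2.MORPH_OPEN,np.ones((3,3)))
    d=cv2.morphologyEx(d,cv2.MORPH_CLOSE,np.ones((15,15)))
    cs,_=cv2.findContours(d,cv2.RETR_EXTERNAL,2); cs=[q for q in cs if cv2.pointPolygonTest(q,(50.,38.),False)>0]
    q=max(cs,key=cv2.contourArea); hull=cv2.convexHull(q)
    W=np.array([atz(cam,p[0]+[x0,y0],.055)[:2] for p in hull]); 
    A=np.c_[2*W,np.ones(len(W))]; u=np.linalg.lstsq(A,(W**2).sum(1),rcond=None)[0]; r=np.sqrt(u[2]+u[0]**2+u[1]**2)
    print(' disc',u[:2].round(4),'r',r.round(4),'res',(np.linalg.norm(W-u[:2],axis=1)-r).round(3).tolist())
"
```

```text
scene [[368.91, 188.36], [353.0, 209.5]]
 mid [0.5615 0.0631 0.061 ] 0.0845 -53.4
 disc [0.567  0.0977] r 0.1133 res [0.023, -0.018, -0.061, 0.0, 0.017, 0.01, -0.001, -0.001, -0.0, -0.006, -0.007, -0.005, 0.024]
top [[180.12, 180.12], [156.5, 198.0]]
 mid [0.5591 0.0614 0.061 ] 0.0844 127.7
 disc [0.5451 0.0716] r 0.0869 res [0.006, 0.01, 0.009, 0.009, 0.006, 0.006, -0.001, -0.003, -0.007, -0.009, -0.011, -0.015, 0.001, 0.023, 0.013, -0.018, -0.016, -0.013, -0.01, -0.005, 0.001, 0.003, 0.006]
```

>>> {"fn": "servo_tool", "kwargs": {
  "targets": [
    [0.015,-0.005,0,0,0.03],
    [0.025,-0.009,0,0,0.03],
    [0.03,-0.011,0,0,0.03],
    [0.03,-0.011,0,0,0.03],
    [0.02,-0.007,0,0,0.03],
    [0.0087,-0.0037,0,0,0.03],
    [0,0,0,2.7,0.03],
    [0,0,0,0,0.03]
  ]
}}

```text
clock: 17.65
eef_pos: [0.5598, 0.0617, 0.1921]
ee_rot: [0.836, 0.549, -0.0, 0.0]
ft_force: [0.5, -0.1, -3.4]
width: 0.412
grasp_force: 60.5
```

>>> {"fn": "servo_tool", "kwargs": {
  "targets": [
    [0,0,0.005,0,0.03],
    [0,0,0.007,0,0.03],
    [0,0,0.007,0,0.03],
    [0,0,0.003,0,0.03],
    [0,0,0,0,0.03],
    [0,0,0,0,0.03],
    [0,0,0,0,0.03],
    [0,0,0,0,0.03]
  ]
}}

```text
clock: 18.65
eef_pos: [0.56, 0.0616, 0.1703]
ee_rot: [0.836, 0.549, 0.0, 0.0]
ft_force: [0.3, 0.4, -3.6]
width: 0.407
grasp_force: 60.5
```

```bash
python3 -c "
from h import *
toolshift([.5598,.0615,.158])
z=env.get_state()['eef_pos'][2]-.0127
for c,n in(('scene','s7'),('top','t7')):
  im=save(c,n); print(c); [print(r) for r in finddots(c,im,z)]
a=cv2.imread('pics/s7.png');b=cv2.imread('pics/t7.png')
cv2.imwrite('pics/v7.png',np.hstack([cv2.resize(a[140:240,310:410],(400,400),interpolation=2),cv2.resize(b[140:240,120:220],(400,400),interpolation=2)]))
"
```

```text
clock 18.65 pos [0.56   0.0616 0.1703] xang 66.55 tilt 0.03 F [ 0.34  0.4  -3.57] T [ 0.025  0.01  -0.01 ] w 0.0347 g 60.46485914848745 j [-0.09  0.07  1.81  0.    1.27  0.32]
shift [-0.0002 -0.0002  0.0123]
scene
([352.0, 162.0], 5, [0.5235, 0.0361], np.float64(0.0445), np.float64(-145.0))
([385.5, 164.5], 4, [0.5547, 0.1089], np.float64(0.0476), np.float64(96.4))
([352.0, 176.5], 6, [0.5655, 0.0173], np.float64(0.0447), np.float64(-82.9))
([386.71, 179.0], 7, [0.5964, 0.0908], np.float64(0.0467), np.float64(38.7))
([369.8, 185.6], 5, [0.6028, 0.0449], np.float64(0.046), np.float64(-21.3))
top
([167.67, 165.67], 3, [0.6023, 0.0434], np.float64(0.0461), np.float64(-23.3))
([178.0, 179.0], 1, [0.5658, 0.015], np.float64(0.047), np.float64(-82.8))
([170.5, 195.0], 2, [0.5231, 0.0339], np.float64(0.0461), np.float64(-143.1))
```

View pics/v7.png

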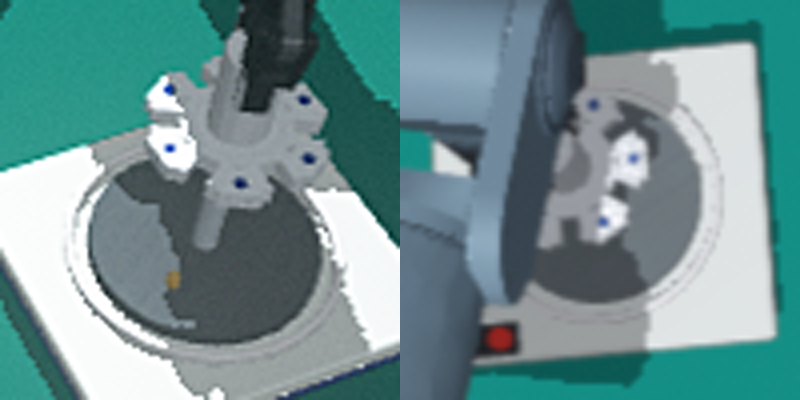

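The scene crop shows the carrier held above the spindle, notches at about 7.2° and pins at about 7°. I'll lower gently into the taper.

>>> {"fn": "servo_tool", "kwargs": {
  "targets": [
    [0,0,0.004,0,0.03],
    [0,0,0.004,0,0.03],
    [0,0,0.004,0,0.03],
    [0,0,0.003,0,0.03],
    [0,0,0.002,0,0.03],
    [0,0,0.002,0,0.03],
    [0,0,0.001,0,0.03],
    [0,0,0,0,0.03]
  ]
}}

```text
clock: 19.75
eef_pos: [0.5599, 0.0616, 0.1501]
ee_rot: [0.836, 0.549, 0.0, 0.0]
ft_force: [0.0, 0.4, -3.5]
width: 0.406
grasp_force: 60.5
```

>>> {"fn": "servo_tool", "kwargs": {
  "targets": [
    [0,0,0.001,0,0.03],
    [0,0,0.001,0,0.03],
    [0,0,0,0,0.03],
    [0,0,0,0,0.03],
    [0,0,0,0,0.03],
    [0,0,0,0,0.03],
    [0,0,0,0,0.03],
    [0,0,0,0,0.03]
  ]
}}

```text
clock: 20.75
eef_pos: [0.5599, 0.0616, 0.1481]
ee_rot: [0.836, 0.549, -0.0, -0.0]
ft_force: [0.4, -1.1, -3.8]
width: 0.406
grasp_force: 60.5
```

```bash
python3 -c "
from h import *
toolshift([.56,.0615,.068])"
```

```text
clock 20.75 pos [0.5599 0.0616 0.1481] xang 66.55 tilt 0.0 F [ 0.42 -1.09 -3.81] T [-0.004 -0.01   0.043] w 0.0347 g 60.463765477761626 j [-0.09  0.09  1.82  0.    1.23  0.32]
shift [-0.      0.0002  0.0801]
```

Free so far, and past the taper. Continuing slowly.

>>> {"fn": "servo_tool", "kwargs": {
  "targets": [
    [0,0,0.001,0,0.03],
    [0,0,0.001,0,0.03],
    [0,0,0.001,0,0.03],
    [0,0,0.001,0,0.03],
    [0,0,0.001,0,0.03],
    [0,0,0.001,0,0.03],
    [0,0,0.001,0,0.03],
    [0,0,0.001,0,0.03]
  ]
}}

```text
clock: 21.75
eef_pos: [0.5599, 0.0616, 0.14]
ee_rot: [0.836, 0.549, 0.0, 0.0]
ft_force: [0.6, -1.3, -3.9]
width: 0.409
grasp_force: 60.5
```

```bash
python3 -c "
from h import *
toolshift([.56,.0615,.068])"
```

```text
clock 21.75 pos [0.5599 0.0616 0.14  ] xang 66.55 tilt 0.0 F [ 0.64 -1.3  -3.9 ] T [ 0.045  0.007 -0.005] w 0.0349 g 60.464955819770694 j [-0.09  0.1   1.83 -0.    1.21  0.32]
shift [-0.      0.0001  0.072 ]
```

>>> {"fn": "servo_tool", "kwargs": {
  "targets": [
    [-0.0003,0,0.002,0,0.03],
    [0,0,0.002,0,0.03],
    [0,0,0.002,0,0.03],
    [0,0,0.002,0,0.03],
    [0,0,0.002,0,0.03],
    [0,0,0.002,0,0.03],
    [0,0,0.002,0,0.03],
    [0,0,0.002,0,0.03]
  ]
}}

```text
clock: 22.75
eef_pos: [0.5598, 0.0613, 0.124]
ee_rot: [0.836, 0.549, 0.0, 0.0]
ft_force: [0.3, -0.6, -4.1]
width: 0.411
grasp_force: 60.5
```

>>> {"fn": "servo_tool", "kwargs": {
  "targets": [
    [0,0,0.002,0,0.03],
    [0,0,0.002,0,0.03],
    [0,0,0.002,0,0.03],
    [0,0,0.002,0,0.03],
    [0,0,0.002,0,0.03],
    [0,0,0.002,0,0.03],
    [0,0,0.002,0,0.03],
    [0,0,0.002,0,0.03]
  ]
}}

```text
clock: 23.75
eef_pos: [0.5597, 0.0613, 0.108]
ee_rot: [0.836, 0.549, -0.0, 0.0]
ft_force: [0.6, 0.2, -4.1]
width: 0.405
grasp_force: 60.5
```

```bash
python3 -c "
from h import *
toolshift([.56,.0615,.068])
z=env.get_state()['eef_pos'][2]-.0127
for c,n in(('scene','s8'),('top','t8')):
  im=save(c,n); print(c); [print(r) for r in finddots(c,im,z)]"
```

```text
clock 23.75 pos [0.5597 0.0613 0.108 ] xang 66.55 tilt 0.0 F [ 0.56  0.16 -4.14] T [0.007 0.014 0.02 ] w 0.0346 g 60.46484417282045 j [-0.09  0.14  1.85 -0.    1.15  0.32]
shift [0.0003 0.0002 0.04  ]
scene
([347.5, 178.5], 4, [0.5224, 0.0349], np.float64(0.0456), np.float64(-144.6))
([379.71, 181.0], 7, [0.5539, 0.1085], np.float64(0.0475), np.float64(96.8))
([347.75, 193.0], 4, [0.5655, 0.0167], np.float64(0.0451), np.float64(-82.5))
([380.8, 195.6], 5, [0.5968, 0.0902], np.float64(0.0471), np.float64(37.8))
([364.5, 201.5], 4, [0.6015, 0.0446], np.float64(0.0452), np.float64(-21.8))
top
([172.5, 171.0], 2, [0.6016, 0.0419], np.float64(0.0463), np.float64(-24.8))
([182.0, 184.0], 1, [0.5644, 0.0146], np.float64(0.047), np.float64(-84.0))
([175.0, 199.0], 1, [0.5225, 0.0331], np.float64(0.0466), np.float64(-142.8))
```

>>> {"fn": "servo_tool", "kwargs": {
  "targets": [
    [0,0,0.002,0,0.03],
    [0,0,0.002,0,0.03],
    [0,0,0.002,0,0.03],
    [0,0,0.002,0,0.03],
    [0,0,0.002,0,0.03],
    [0,0,0.002,0,0.03],
    [0,0,0.002,0,0.03],
    [0,0,0.002,0,0.03]
  ]
}}

```text
clock: 24.85
eef_pos: [0.5598, 0.0613, 0.092]
ee_rot: [0.836, 0.549, 0.0, 0.0]
ft_force: [-0.1, -1.0, -3.3]
width: 0.405
grasp_force: 60.5
```

>>> {"fn": "servo_tool", "kwargs": {
  "targets": [
    [0,0,0.002,0,0.03],
    [0,0,0.002,0,0.03],
    [0,0,0.002,0,0.03],
    [0,0,0.002,0,0.03],
    [0,0,0.001,0,0.03],
    [0,0,0.001,0,0.03],
    [0,0,0,0,0.03],
    [0,0,0,0,0.03]
  ]
}}

```text
clock: 25.85
eef_pos: [0.5598, 0.0613, 0.0821]
ee_rot: [0.836, 0.549, 0.0, 0.0]
ft_force: [-0.0, 0.3, -4.3]
width: 0.41
grasp_force: 60.5
```

>>> {"fn": "servo_tool", "kwargs": {
  "targets": [
    [0,0,0.0005,0,0.03],
    [0,0,0.0005,0,0.03],
    [0,0,0.0005,0,0.03],
    [0,0,0.0005,0,0.03],
    [0,0,0.0005,0,0.03],
    [0,0,0.0005,0,0.03],
    [0,0,0.0005,0,0.03],
    [0,0,0,0,0.03]
  ]
}}

```text
clock: 26.85
eef_pos: [0.5597, 0.0613, 0.0786]
ee_rot: [0.836, 0.549, -0.0, -0.0]
ft_force: [0.1, 0.2, -4.0]
width: 0.411
grasp_force: 60.5
```

```bash
python3 -c "
from h import *
toolshift([.56,.0615,.068])"
```

```text
clock 26.85 pos [0.5597 0.0613 0.0786] xang 66.55 tilt 0.0 F [ 0.1   0.21 -3.95] T [0.044 0.04  0.031] w 0.0351 g 60.464925253763795 j [-0.09  0.18  1.86  0.    1.1   0.32]
shift [0.0003 0.0002 0.0106]
```

>>> {"fn": "servo_tool", "kwargs": {
  "targets": [
    [0,0,0.0005,0,0.03],
    [0,0,0.0005,0,0.03],
    [0,0,0.0005,0,0.03],
    [0,0,0.0005,0,0.03],
    [0,0,0.0005,0,0.03],
    [0,0,0,0,0.03],
    [0,0,0,0,0.03],
    [0,0,0,0,0.03]
  ]
}}

```text
clock: 27.85
eef_pos: [0.5598, 0.0613, 0.0761]
ee_rot: [0.836, 0.549, 0.0, 0.0]
ft_force: [-0.1, -0.0, -3.4]
width: 0.408
grasp_force: 60.5
```

```bash
python3 -c "
from h import *
toolshift([.56,.0615,.068])"
```

```text
clock 27.85 pos [0.5598 0.0613 0.0761] xang 66.55 tilt 0.0 F [-0.11 -0.02 -3.45] T [ 0.029 -0.024  0.007] w 0.0349 g 60.46435419470072 j [-0.09  0.19  1.86 -0.    1.09  0.32]
shift [0.0003 0.0001 0.0081]
```

>>> {"fn": "servo_tool", "kwargs": {
  "targets": [
    [0,0,0.0005,0,0.03],
    [0,0,0.0005,0,0.03],
    [0,0,0.0005,0,0.03],
    [0,0,0.0005,0,0.03],
    [0,0,0.0005,0,0.03],
    [0,0,0.0005,0,0.03],
    [0,0,0,0,0.03],
    [0,0,0,0,0.03]
  ]
}}

```text
clock: 28.85
eef_pos: [0.5597, 0.0613, 0.0731]
ee_rot: [0.836, 0.549, -0.0, 0.0]
ft_force: [0.0, 0.9, -4.1]
width: 0.409
grasp_force: 60.5
```

```bash
python3 -c "
from h import *
toolshift([.56,.0615,.068])"
```

```text
clock 28.85 pos [0.5597 0.0613 0.0731] xang 66.55 tilt 0.0 F [ 0.03  0.92 -4.1 ] T [-0.022  0.033 -0.088] w 0.0349 g 60.46492835506797 j [-0.09  0.19  1.87 -0.    1.08  0.32]
shift [0.0003 0.0002 0.0051]
```

The underside is at about 60 mm with no contact, so the pins are in the notches. Now the last 5 mm.

>>> {"fn": "servo_tool", "kwargs": {
  "targets": [
    [0,0,0.0005,0,0.03],
    [0,0,0.0005,0,0.03],
    [0,0,0.0005,0,0.03],
    [0,0,0.0005,0,0.03],
    [0,0,0.0005,0,0.03],
    [0,0,0.0005,0,0.03],
    [0,0,0.0005,0,0.03],
    [0,0,0,0,0.03]
  ]
}}

```text
clock: 29.85
eef_pos: [0.5597, 0.0614, 0.0695]
ee_rot: [0.836, 0.549, -0.0, -0.0]
ft_force: [0.2, -0.3, -2.8]
width: 0.41
grasp_force: 60.5
```

>>> {"fn": "servo_tool", "kwargs": {
  "targets": [
    [0,0,0.0003,0,0.03],
    [0,0,0.0003,0,0.03],
    [0,0,0.0003,0,0.03],
    [0,0,0,0,0.03],
    [0,0,0,0,0.03],
    [0,0,0,0,0.03],
    [0,0,0,0,0.03],
    [0,0,0,0,0.03]
  ]
}}

```text
clock: 30.85
eef_pos: [0.5598, 0.0613, 0.0687]
ee_rot: [0.836, 0.549, 0.0, 0.0]
ft_force: [0.4, -0.5, -3.2]
width: 0.407
grasp_force: 60.5
```

```bash
python3 -c "
from h import *
toolshift([.56,.0615,.068])"
```

```text
clock 30.85 pos [0.5598 0.0613 0.0687] xang 66.55 tilt 0.0 F [ 0.41 -0.48 -3.22] T [-0.033  0.002 -0.017] w 0.0348 g 60.46439224854112 j [-0.09  0.2   1.87 -0.    1.08  0.32]
shift [0.0003 0.0001 0.0007]
```

>>> {"fn": "servo_tool", "kwargs": {
  "targets": [
    [0,0,0.0003,0,0.03],
    [0,0,0.0003,0,0.03],
    [0,0,0.0003,0,0.03],
    [0,0,0.0003,0,0.03],
    [0,0,0,0,0.03],
    [0,0,0,0,0.03],
    [0,0,0,0,0.03],
    [0,0,0,0,0.03]
  ]
}}

```text
clock: 31.85
eef_pos: [0.5598, 0.0614, 0.0678]
ee_rot: [0.836, 0.549, -0.0, -0.0]
ft_force: [-4.4, 0.8, 2.4]
width: 0.405
grasp_force: 61.2
```

```bash
python3 -c "
from h import *
toolshift([.56,.0615,.068])"
```

```text
clock 31.85 pos [0.5598 0.0614 0.0678] xang 66.56 tilt 0.0 F [-4.35  0.83  2.44] T [ 0.015  0.515 -0.034] w 0.0346 g 61.17444612085819 j [-0.09  0.2   1.87 -0.    1.08  0.32]
shift [ 0.0002  0.0002 -0.0002]
```

It made contact at about 6 N with the underside at 55.1 mm, so it is home. I'll release gently and back off upwards.

>>> {"fn": "servo_tool", "kwargs": {
  "targets": [
    [0,0,0,0,0.034],
    [0,0,0,0,0.037],
    [0,0,0,0,0.04],
    [0,0,0,0,0.05],
    [0,0,0,0,0.065],
    [0,0,0,0,0.0854],
    [0,0,0,0,0.0854],
    [0,0,0,0,0.0854]
  ],
  "force": 25
}}

```text
clock: 32.85
eef_pos: [0.5598, 0.0613, 0.0675]
ee_rot: [0.836, 0.549, 0.0, 0.0]
ft_force: [0.6, 0.1, -0.6]
width: 1.005
grasp_force: 0.0
```

```bash
python3 -c "
from h import *
toolshift([.56,.0615,.068])
for c,n in(('scene','s9'),):
  im=save(c,n); print(c); [print(r) for r in finddots(c,im,.055)]"
```

```text
clock 32.85 pos [0.5598 0.0613 0.0675] xang 66.55 tilt 0.0 F [ 0.56  0.1  -0.57] T [ 0.003 -0.019  0.017] w 0.0858 g 0.0 j [-0.09  0.2   1.87  0.    1.07  0.32]
shift [ 0.0002  0.0001 -0.0005]
scene
([345.5, 188.5], 4, [0.5227, 0.0357], np.float64(0.045), np.float64(-145.3))
([376.67, 191.67], 3, [0.5562, 0.1081], np.float64(0.0469), np.float64(94.3))
([345.5, 202.5], 4, [0.5647, 0.0174], np.float64(0.0442), np.float64(-83.6))
([377.5, 205.5], 4, [0.5972, 0.0903], np.float64(0.0473), np.float64(37.8))
([361.5, 211.5], 4, [0.6023, 0.0441], np.float64(0.0459), np.float64(-22.1))
```

Released. Retracting straight up, slowly at first and then well clear, followed by a check.

>>> {"fn": "servo_tool", "kwargs": {
  "targets": [
    [0,0,-0.005,0,0.0854],
    [0,0,-0.01,0,0.0854],
    [0,0,-0.02,0,0.0854],
    [0,0,-0.025,0,0.0854],
    [0,0,-0.03,0,0.0854],
    [0,0,-0.03,0,0.0854],
    [0,0,-0.02,0,0.0854],
    [0,0,0,0,0.0854]
  ]
}}

```text
clock: 33.9
eef_pos: [0.561, 0.0612, 0.21]
ee_rot: [0.836, 0.549, 0.002, 0.001]
ft_force: [-0.1, -0.8, -0.6]
width: 1.003
grasp_force: 0.0
```

>>> {"fn": "servo_tool", "kwargs": {
  "targets": [
    [-0.02,0,0,0,0.0854],
    [-0.03,0,0,0,0.0854],
    [-0.03,0,0,0,0.0854],
    [-0.03,0,0,0,0.0854],
    [-0.03,0,0,0,0.0854],
    [-0.03,0,0,0,0.0854],
    [-0.02,0,0,0,0.0854],
    [0,0,0,0,0.0854]
  ]
}}

```text
clock: 34.9
eef_pos: [0.4826, -0.1141, 0.206]
ee_rot: [0.837, 0.547, -0.001, -0.001]
ft_force: [0.1, 0.5, -0.8]
width: 0.998
grasp_force: 0.0
```

```bash
python3 -c "
from h import *
toolshift([.56,.0615,.068])
t0=[.56,.0613]
a=save('scene','s10');b=save('top','t10')
for c,im in(('scene',a),('top',b)):
  D=[(q,atz(c,q,.067)[:2]) for q,_ in dots(im)]; D=[x for q,x in D if np.linalg.norm(x-t0)<.065]; print(c,len(D),np.mean(D,0))
cv2.imwrite('pics/v10.png',np.hstack([cv2.resize(a[150:250,310:410],(400,400),interpolation=2),cv2.resize(b[140:240,120:220],(400,400),interpolation=2)]))"
```

```text
clock 34.9 pos [ 0.4826 -0.1141  0.206 ] xang 66.38 tilt 0.16 F [ 0.08  0.48 -0.84] T [ 0.004  0.008 -0.03 ] w 0.0852 g 0.0 j [-0.46 -0.13  1.93 -0.    1.34 -0.05]
shift [0.1919 0.001  0.138 ]
scene 5 [0.56848095 0.05907701]
top 4 [0.56751917 0.07901425]
```

View pics/v10.png

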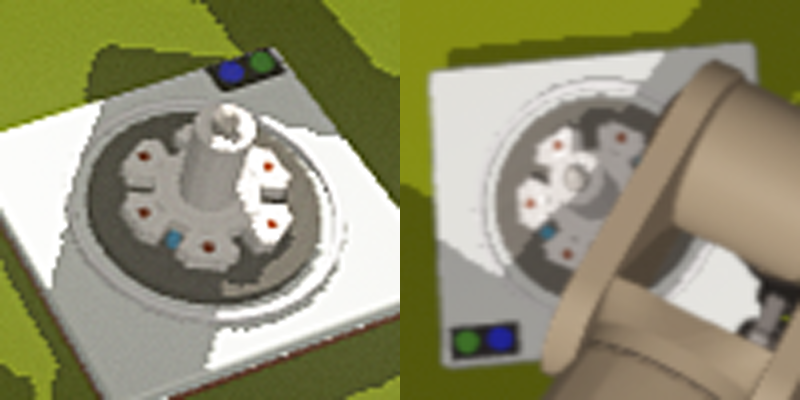

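The picture (red and blue swapped) shows the carrier flat on the turntable, the spindle through its hub and a pin in the notch at scene crop (173,240). The gripper is clear, so I'm handing in.

```bash
python3 -c "
from bench import env
print(env.finish_job())"
```

```text
the job is handed in; nothing more can be done
None
```

I threaded the six-notched carrier onto the spindle, lowered it home with its notches over the drive pins and about 6 N of contact, then released it and handed in at about 35 s; no verdict came back.

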